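# Stack the coin return parts in stack-nest trays

### The arm

A 6-joint arm with a two-finger parallel gripper is mounted at the origin on the work surface. World frame = base frame: x ahead of the robot, y to its left, z up, the work surface at z = 0. Lengths are in m, angles in rad, forces in N, time in s.
With the tool pointing down it reaches from about 0.275 to 0.825 m from the base axis. Payload 4.9 kg.
Tool frame: the origin (TCP) lies midway between the tips of the shut fingers; the grasp point (between the pads) lies 19 mm behind it (grip_point_offset is the distance from the TCP to the grasp point, in m); z points along the fingers, x is the direction in which the jaws open and shut, and the axes are right-handed (so a half turn about z gives the same grasp; the last joint's range is limited). The gripper opens to 85 mm and grips with 20 to 120 N. Pads are 22 mm wide; open, the fingers measure 114 mm over their backs; the gripper's body (76 mm by 85 mm) begins 54 mm behind the grasp point. The pads swing forward as they close: fully open they stand 13 mm farther back than shut.
Start: joints at [-1.389, 0.326, -0.193, 1.052, 0, 1.437], TCP at [0.171, -0.523, 0.231] pointing down, gripper open.
Joint ranges: [-2.65, 2.65], [-0.97, 1.79], [-1.3, 1.35], [-1.93, 2.1], [-1.47, 1.37], [-3.14, 3.14]. Speed limits (rad/s): [2.57, 2.57, 3.14, 3.14, 3.14, 3.14].

### API

Orientations are given as a rotation vector (axis times angle).
In Python, from cell import * gives the robot as it stands. Calls block until the motion is done:
- movep(position, orientation): joint-space move of the TCP to a pose.
- move_l(position, velocity=0.15, rot=None, until_force=None): straight line of the TCP; rot=None keeps the orientation; velocity is the mean speed in m/s. With until_force (N) it stops when the force on the tool has changed by that much, and returns True; else False.
- set_joints(angles): joint-space move.
- let_go() and grab(newtons=None): open the fingers fully, or close them until they stop; newtons is the grip in N (None keeps the last).
- sleep(seconds).
- ik(position, orientation): joint angles nearest the present ones, or None.
- get_state(): the state.
- grab_frame(name): name is "side" or "top"; returns a dict with "img" (420x560x3 uint8, red, green, blue), "fx", "fy", "cx", "cy" (pixels), "cam_to_world" (4x4, takes a point from camera to world coordinates). Camera axes: x right, y down, z forward; pixel columns grow to the right and rows downward; lengths in m; the calibration is good to about 2 mm. A picture is of the moment at which its call begins. There is no depth.
A pose or a line that the arm cannot do raises MotionError and nothing moves.
- sign_off(): hands the job in, once; it reports no verdict.
Trained networks look in the newest picture that a camera, given by its name, has taken for a name from the list of things; names that differ only in an ending like _2 or _b are one class to them, and where a whole thing is asked for, a point or a joint stands for the part that bears it (a point fixed in the world has none). Each returns a list of dicts, best first, with "score" (0 to 1); they miss things now and then, are a little off and sometimes report something else, mostly with a low value. They report only what shows in the picture. A call takes as long as a camera call.
- spot_in(camera, name): "centre" ([column, row] in pixels, amid what is visible of it).
- silhouettes(camera, name): "mask" (420x560 bool, what is visible of it) and "centre" ([column, row] in pixels, amid what is visible of it).
- tip_of(camera, name): "centre" ([column, row] in pixels: a listed point, or the origin of a listed thing).
The state is a dict: "clock": time; "q": joint angles; "joint_velocities": joint speeds; "tau": joint torques, N m; "position": TCP position; "eef_rot": TCP orientation; "contact_force": force on the tool from outside, world axes, zero at the start; "wrist_torque": the same for the moment, N m; "finger_gap": opening from 0.0 (shut) to 1.0 (fully open).
Only numpy, scipy, OpenCV 4.12 (cv2) and the standard library are available. Lean on these libraries where they do the work, as an engineer would, in place of code of your own. Each camera call takes 0.05 s, during which the arm holds its last target.

### The job

Working from the bottom up, make up the coin return kit as one stack of trays, each tray set square on the one below and held up by its rim lugs, not nested - neighbouring trays have their black ends at opposite ends: the blue tray at the bottom with the mounting bracket in it, the yellow tray on it with the chrome lever in it, and the red tray on top with the smoky coin window in it. Each part lies flat on its tray's floor the same way up as it lay in the pen; set everything down without dropping it. Leave the two brass pins in the pen.

Things in the scene. Friction and masses are not known exactly. Their poses are not given: they have to be found in the camera images.
- tray_blue_mid (a point): Blue open plastic tray, one of three alike: 150 (x) x 110 (y) x 50 mm high, 110 g, floor 3 mm. Point: its centre, 25 mm above its underside; x points to its one BLACK end, z up. Hand grips: a solid upright block mid-way along each long side, 36 mm long, 9 mm thick, 33 mm deep, centred at y = +-50.5 mm, top at the rim. Pinch one along y, tips at most 19 mm below the rim (the wall slopes). It stays on the cart.
- tray_yellow_mid (a point): Yellow tray, same shape and axes. Lowered on a tray whose black end is at the OPPOSITE end, it is held by that tray's lugs: underside 44 mm above the other's, 6 mm down inside its rim; it goes in when within 4 mm and 2 degrees of centred. Black ends together, it sinks in and nests, 11 mm lower.
- tray_red_mid (a point): Red tray, same. Outside 130 x 82 mm at the base; walls splay to 150 x 110 at the rim. Four rim lugs on columns at x = +50 and -30 mm by the long sides, tops 6 mm below the rim; columns 20 mm wide reach in to 24 mm from the tray's centre line, so the floor (124 x 76 mm) is at full width between x = -20 and +40; there the parts have most room.
- bracket_mid (a point): Grey die-cast mounting bracket, 56 (x) x 38 (y) x 28 mm high, about 210 g, lying on its flat 5 mm foot; two upright cheeks 46 mm long in x measure 30 mm over their outsides in y: pinch these above the foot. The point is its centre, 14 mm above its underside; z up.
- lever_mid (a point): Chrome coin return lever lying flat, 74 mm long (x), 24 mm at its widest (thumb end, +x), 16 mm high at the round hub (-x), about 90 g; its straight arm in the middle is 12 mm wide (y), 14 mm high: pinch there. The point is its middle, 8 mm above its underside; z up. It fits a tray only lengthways.
- window_mid (a point): Smoky dark see-through plastic coin window, a flat pane with a skirt all round, 56 (x) x 44 (y) x 14 mm high, 30 g, pane uppermost. The point is its centre, 7 mm above its underside; z up.
- pen: The parts pen, fixed: green rubber floor 2 mm thick fenced by steel rails 34 mm high, 224 (x) x 254 mm (y) between rail centres; the gate with thumb latch in its -x side is shut and does not open: reach in over the rails. Origin: centre of its underside. Bracket, lever, window and two pins stand in it.
- pin_a_mid (a point): One of two brass retaining pins, 28 mm high, standing on its 18 mm head in the pen, 8 mm shank up, 16 g. The point is its centre. Stays in the pen.
- pin_b_mid (a point): The other brass retaining pin, the same.

How it is judged:
On the way, in this order (a step that is already met when the one before it is completed fails the run):
1. the bracket lies flat in the blue tray (x of bracket_mid in the frame of tray_blue_mid between -0.05 and 0.05 m and y of bracket_mid in the frame of tray_blue_mid between -0.03 and 0.03 m and z of bracket_mid in the frame of tray_blue_mid between -0.013 and -0.002 m and angle between bracket_mid's own z axis and vertical below 0.15 rad), for 0.2 s.
2. the yellow tray stands on the blue tray's lugs (z of tray_yellow_mid in the frame of tray_blue_mid between 0.04 and 0.0475 m and horizontal distance between tray_yellow_mid and tray_blue_mid below 0.012 m and angle between the x axis of tray_yellow_mid and the x axis of tray_blue_mid, either way round below 0.14 rad and angle between tray_yellow_mid's own z axis and vertical below 0.07 rad), for 0.2 s.
3. the red tray stands on the yellow tray's lugs (z of tray_red_mid in the frame of tray_yellow_mid between 0.04 and 0.0475 m and horizontal distance between tray_red_mid and tray_yellow_mid below 0.012 m and angle between the x axis of tray_red_mid and the x axis of tray_yellow_mid, either way round below 0.14 rad and angle between tray_red_mid's own z axis and vertical below 0.07 rad), for 0.2 s.
At the end, for the whole second after the job is handed in: Blue, yellow, red tray stacked upward at 44 mm pitch (-4, +3.5), centred to 12 mm, aligned to 8 deg, level to 4 deg; bracket, lever, window flat (8 deg) on their floors, within 50 mm along and 30 mm across of the tray centres, heights to 5 mm; pins in the pen; all released and at rest (all of step 1 and all of step 2 and all of step 3 and x of lever_mid in the frame of tray_yellow_mid between -0.05 and 0.05 m and y of lever_mid in the frame of tray_yellow_mid between -0.03 and 0.03 m and z of lever_mid in the frame of tray_yellow_mid between -0.019 and -0.008 m and angle between each of lever_mid, window_mid's own z axis and vertical below 0.15 rad and x of window_mid in the frame of tray_red_mid between -0.05 and 0.05 m and y of window_mid in the frame of tray_red_mid between -0.03 and 0.03 m and z of window_mid in the frame of tray_red_mid between -0.02 and -0.009 m and x of pin_a_mid in the frame of pen between -0.115 and 0.115 m and y of pin_a_mid in the frame of pen between -0.13 and 0.13 m and x of pin_b_mid in the frame of pen between -0.115 and 0.115 m and y of pin_b_mid in the frame of pen between -0.13 and 0.13 m and height (world z) of tray_blue_mid between 0.02 and 0.03 m and angle between tray_blue_mid's own z axis and vertical below 0.05 rad and linear speed of each of tray_blue, tray_yellow, tray_red, bracket, lever, window below 0.02 m/s); the robot touches nothing.
It fails at once if the tray yellow falls free faster than 0.8 m/s (dropped from over 30 mm) (linear speed of tray_yellow above 0.8 m/s and contact force between tray_yellow and anything else below 0.01 N).
It fails at once if the tray red falls free faster than 0.8 m/s (dropped from over 30 mm) (linear speed of tray_red above 0.8 m/s and contact force between tray_red and anything else below 0.01 N).
It fails at once if the bracket falls free faster than 0.8 m/s (dropped from over 30 mm) (linear speed of bracket above 0.8 m/s and contact force between bracket and anything else below 0.01 N).
It fails at once if the lever falls free faster than 0.8 m/s (dropped from over 30 mm) (linear speed of lever above 0.8 m/s and contact force between lever and anything else below 0.01 N).
It fails at once if the window falls free faster than 0.8 m/s (dropped from over 30 mm) (linear speed of window above 0.8 m/s and contact force between window and anything else below 0.01 N).
It also fails if it takes over 136 s, if anything falls off the work surface, if the arm or the gripper's body presses on something with over 40 N, if the wrist force passes 120 N, or if a joint passes its speed limit or range.

## Working session

There is one attempt and no reset: what is moved stays moved. The work goes in short steps, each a Python script; the robot and the scene stay as the last script left them, time stands still between calls to the robot, and variables do not carry over. Pictures are saved under pics/ and viewed, and the job is handed in when it is done.

```bash
ls; mkdir -p pics
python3 - <<'E'
from cell import *
import cv2,numpy as np
for n in ["side","top"]:
    f=grab_frame(n); cv2.imwrite(f"pics/{n}0.png",f["img"][:,:,::-1]); print(n,f["fx"],f["fy"],f["cx"],f["cy"]); print(np.round(f["cam_to_world"],4))
s=get_state(); print(s)
E
```

```text
pics
side 534.9961612686552 534.9961612686552 283.8296833902649 208.8365068224128
[[-0.9103 -0.3129  0.2709  0.125 ]
 [-0.4135  0.6588 -0.6284  0.9717]
 [ 0.0181 -0.6841 -0.7291  1.1472]
 [ 0.      0.      0.      1.    ]]
top 429.49805825225604 429.49805825225604 275.684371446935 212.37177851370205
[[ 0.0138 -0.9922  0.1239  0.4156]
 [-0.9999 -0.0149 -0.0076  0.0081]
 [ 0.0094 -0.1237 -0.9923  1.0352]
 [ 0.      0.      0.      1.    ]]
{'clock': 0.1, 'q': array([-1.38916626e+00,  3.26900401e-01, -1.93448068e-01,  1.05199683e+00,
       -6.14747607e-07,  1.43660708e+00]), 'joint_velocities': array([-0.00038701, -0.00147562,  0.00193264,  0.00262823,  0.00091766,
        0.00101136]), 'tau': array([ 6.94442861e-04, -4.44240153e+01,  2.63037246e+01,  7.85702490e-03,
       -1.37031429e-04, -1.23751053e-05]), 'position': array([ 0.1707523 , -0.52229478,  0.23057704]), 'eef_rot': array([-2.54226828e+00,  1.84384395e+00,  1.76086602e-03]), 'contact_force': array([-0.46846927, -0.48996893, -0.084489  ]), 'wrist_torque': array([ 0.00762187, -0.00585189,  0.00226648]), 'finger_gap': 1.0019406110774276}
```

View pics/side0.png

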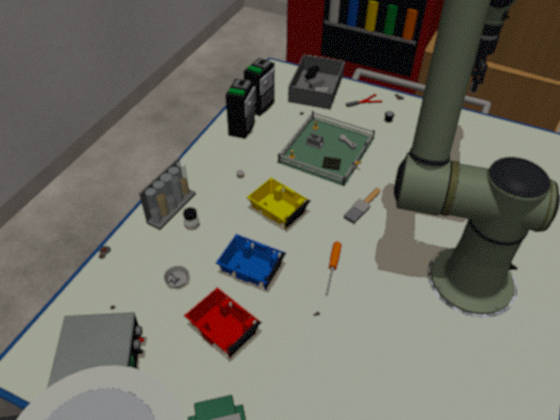

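View pics/top0.png

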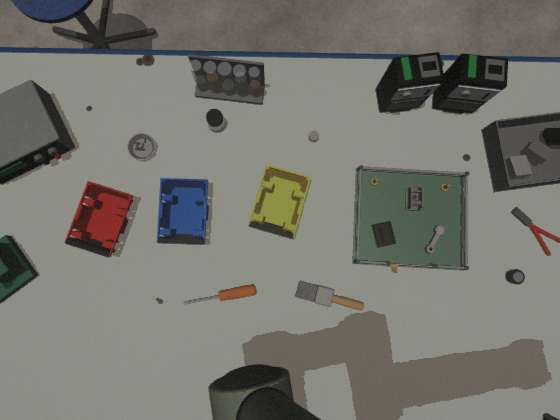

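```bash
cat > h.py <<'E'
from cell import *
import cv2,numpy as np
from scipy.spatial.transform import Rotation as R
def ray(f,px,z):
    T=f["cam_to_world"]; d=T[:3,:3]@np.array([(px[0]-f["cx"])/f["fx"],(px[1]-f["cy"])/f["fy"],1]); o=T[:3,3]
    return o+d*(z-o[2])/d[2]
def proj(f,P):
    T=f["cam_to_world"]; p=T[:3,:3].T@(np.asarray(P)-T[:3,3]); return np.array([f["cx"]+f["fx"]*p[0]/p[2],f["cy"]+f["fy"]*p[1]/p[2]])
E
python3 - <<'E'
from h import *
Z={"tray_blue_mid":.025,"tray_yellow_mid":.025,"tray_red_mid":.025,"bracket_mid":.016,"lever_mid":.010,"window_mid":.009,"pin_a_mid":.016,"pen":0}
for c in ["top","side"]:
  f=grab_frame(c)
  big=cv2.resize(f["img"][:,:,::-1],None,fx=5,fy=5,interpolation=cv2.INTER_CUBIC)
  if c=="top":
    cv2.imwrite("pics/t_trays.png",big[150*5:270*5,60*5:220*5][:600,:800]); cv2.imwrite("pics/t_yel.png",big[150*5:270*5,210*5:330*5]);cv2.imwrite("pics/t_pen.png",big[155*5:275*5,345*5:480*5])
  else:
    cv2.imwrite("pics/s_tr.png",cv2.resize(big[160*5:360*5,170*5:330*5],None,fx=.6,fy=.6)); cv2.imwrite("pics/s_pen.png",big[100*5:200*5,270*5:385*5])
  for n,z in Z.items():
    for d in tip_of(c,n)[:2]: print(c,n,round(d["score"],2),np.round(d["centre"],1),np.round(ray(f,d["centre"],z),4))
E
```

```text
top tray_blue_mid 0.67 [184.9 211.9] [0.5396 0.2151 0.025 ]
top tray_yellow_mid 0.95 [279.5 202.1] [ 0.5665 -0.0084  0.025 ]
top tray_red_mid 0.92 [103.2 220.8] [0.5156 0.4064 0.025 ]
top bracket_mid 0.67 [413.8 202.6] [ 0.5715 -0.3316  0.016 ]
top lever_mid 0.57 [436.3 240.9] [ 0.4806 -0.3852  0.01  ]
top window_mid 0.96 [384.7 233.8] [ 0.4959 -0.262   0.009 ]
top window_mid 0.35 [186.3 210.8] [0.5443 0.2152 0.009 ]
top pin_a_mid 0.57 [446.3 188.7] [ 0.6067 -0.4113  0.016 ]
top pen 0.65 [405.6 218.7] [ 0.5341 -0.3159  0.    ]
side tray_yellow_mid 0.7 [277.5 204. ] [ 0.5666 -0.0052  0.025 ]
side tray_yellow_mid 0.42 [314.1 123. ] [ 0.6144 -0.4032  0.025 ]
side tray_red_mid 0.91 [222.1 322.4] [0.5214 0.4072 0.025 ]
side tray_red_mid 0.71 [313.3 123.7] [ 0.6154 -0.3984  0.025 ]
side bracket_mid 0.48 [315.  140.2] [ 0.5809 -0.3305  0.016 ]
side lever_mid 0.71 [326.8 152.5] [ 0.5253 -0.2963  0.01  ]
side lever_mid 0.58 [347.8 140. ] [ 0.4852 -0.3857  0.01  ]
side window_mid 0.72 [332.5 160.3] [ 0.4954 -0.2699  0.009 ]
side pin_a_mid 0.54 [312.7 126.9] [ 0.6145 -0.3923  0.016 ]
side pen 0.67 [325.1 149.1] [ 0.5401 -0.321   0.    ]
side pen 0.55 [246.8 264.3] [0.5567 0.2107 0.    ]
```

View pics/t_trays.png

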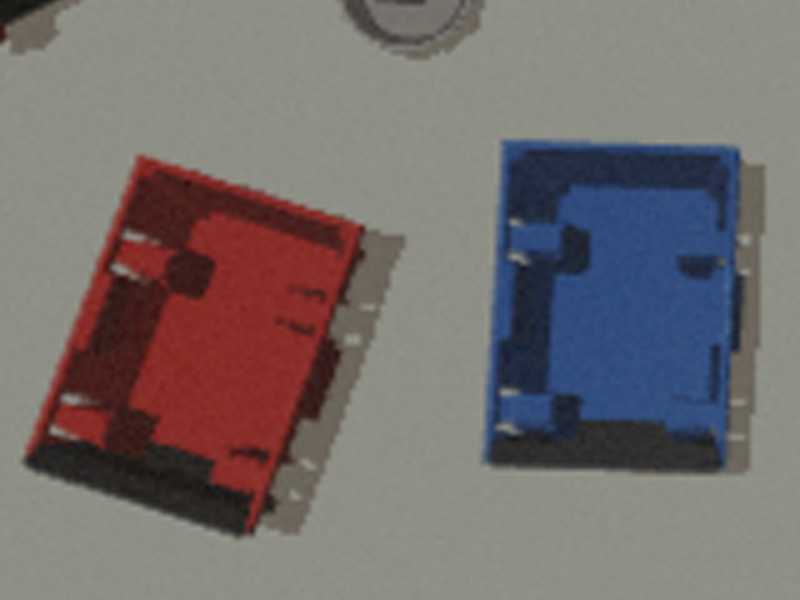

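View pics/t_yel.png

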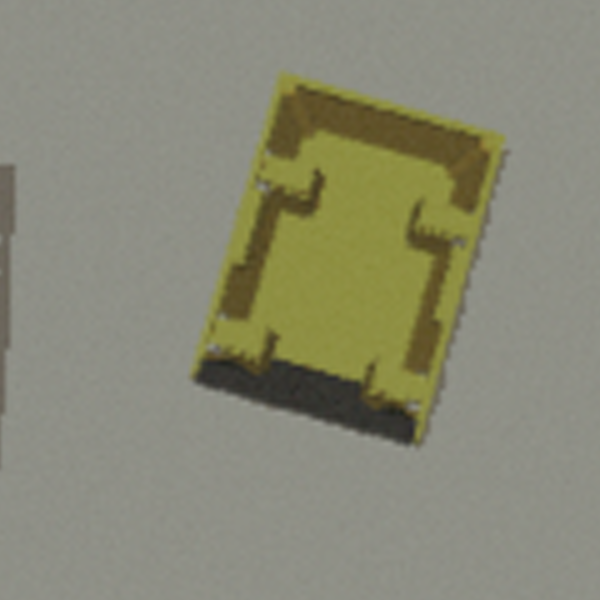

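View pics/t_pen.png

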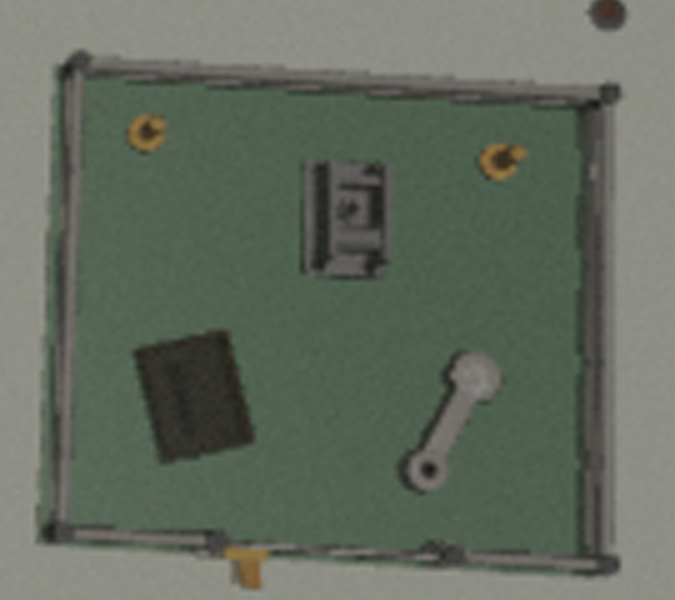

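View pics/s_tr.png

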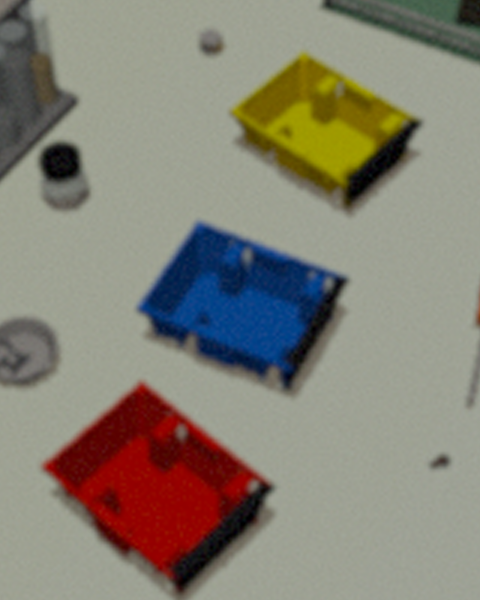

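View pics/s_pen.png

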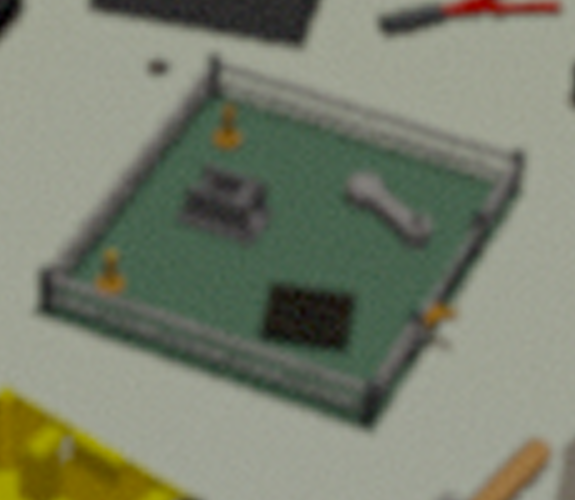

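```bash
cat >> h.py <<'E'
from scipy.optimize import minimize
def box(x0,x1,y0,y1,z0,z1): return np.array([[x,y,z] for x in(x0,x1) for y in(y0,y1) for z in(z0,z1)],float)
def cyl(cx,r,z0,z1): 
    a=np.linspace(0,2*np.pi,24,endpoint=False); return np.array([[cx+r*np.cos(t),r*np.sin(t),z] for t in a for z in(z0,z1)])
TR=[np.vstack([box(-65,65,-41,41,0,0),box(-75,75,-55,55,50,50)])/1e3, box(-18,18,-55,55,17,50)/1e3]
BR=[box(-28,28,-19,19,0,5)/1e3,box(-23,23,-15,15,5,28)/1e3]
WI=[np.vstack([box(-28,28,-22,22,0,14)])/1e3]
LE=[cyl(25,12,0,14)/1e3,cyl(-27.5,9.5,0,16)/1e3,box(-27,25,-6,6,0,14)/1e3]
S=4
def render(f,parts,x,y,z,yaw,off):
    Rm=R.from_euler('z',yaw).as_matrix(); m=np.zeros((off[3]*S,off[2]*S),np.uint8)
    T=f["cam_to_world"]
    for P in parts:
        W=P@Rm.T+[x,y,z]; c=(W-T[:3,3])@T[:3,:3]
        uv=np.c_[f["cx"]+f["fx"]*c[:,0]/c[:,2]-off[0]+.5,f["cy"]+f["fy"]*c[:,1]/c[:,2]-off[1]+.5]*S-.5
        h=cv2.convexHull(np.round(uv*16).astype(np.int32)); cv2.fillConvexPoly(m,h,255,shift=4)
    return cv2.resize(m,None,fx=1/S,fy=1/S,interpolation=cv2.INTER_AREA)/255.
def fit(views,parts,x0,z,dof=None):
    """views: list of (frame,mask)"""
    pr=[]
    for f,m in views:
        m=m.astype(float); c=np.argwhere(m>0); u0=max(c[:,1].min()-15,0);v0=max(c[:,0].min()-15,0); u1=min(c[:,1].max()+15,560);v1=min(c[:,0].max()+15,420)
        pr.append((f,cv2.GaussianBlur(m[v0:v1,u0:u1],(0,0),.8),(u0,v0,u1-u0,v1-v0)))
    def cost(p): return sum(((cv2.GaussianBlur(render(f,parts,p[0]/1e3,p[1]/1e3,z,p[2],o),(0,0),.8)-m)**2).sum()/m.sum() for f,m,o in pr)
    p0=np.array([x0[0]*1e3,x0[1]*1e3,x0[2]])
    best=None
    sim=np.array([p0,p0+[8,0,0],p0+[0,8,0],p0+[0,0,.12]])
    r=minimize(cost,p0,method='Nelder-Mead',options=dict(initial_simplex=sim,xatol=.02,fatol=1e-5))
    r=minimize(cost,r.x,method='Nelder-Mead',options=dict(initial_simplex=np.array([r.x,r.x+[2,0,0],r.x+[0,2,0],r.x+[0,0,-.05]]),xatol=.02,fatol=1e-5))
    return r.x[0]/1e3,r.x[1]/1e3,r.x[2],r.fun
E
cat > m1.py <<'E'
from h import *
import pickle
F={c:grab_frame(c) for c in("top","side")}
I=[("tray_blue_mid",TR,(.54,.215,np.pi),0),("tray_yellow_mid",TR,(.5665,-.007,np.pi-.25),0),("tray_red_mid",TR,(.518,.407,np.pi-.3),0),
("bracket_mid",BR,(.575,-.331,0),.002),("lever_mid",LE,(.482,-.385,-.45),.002),("window_mid",WI,(.4957,-.265,.15),.002)]
M={}
for n,P,x0,z in I:
    vs=[]
    for c in F:
        best=None
        for d in silhouettes(c,n):
            e=np.linalg.norm(np.array(d["centre"])-proj(F[c],[x0[0],x0[1],z+.015]))
            if e<15 and (best is None or d["score"]>best["score"]): best=d
        if best is None: print(c,n,"none"); continue
        vs.append((F[c],best["mask"])); M[c,n]=best["mask"]
        print(c,n,round(best["score"],2),best["mask"].sum(),np.round(fit([vs[-1]],P,x0,z),4))
    if len(vs)>1: print("  both",n,np.round(fit(vs,P,x0,z),4))
pickle.dump((F,M),open("m1.pkl","wb"))
print(get_state()["clock"])
E
python3 m1.py
```

```text
top tray_blue_mid 0.78 3151 [0.5393 0.2164 3.135  0.0053]
side tray_blue_mid 0.68 2312 [0.5408 0.2173 3.137  0.0126]
  both tray_blue_mid [0.5401 0.2168 3.1397 0.0214]
top tray_yellow_mid 0.62 3113 [ 0.5656 -0.0059  2.8761  0.0079]
side tray_yellow_mid 0.83 1808 [ 0.5667 -0.0073  2.8787  0.0087]
  both tray_yellow_mid [ 0.5662 -0.0062  2.8764  0.0182]
top tray_red_mid 0.6 3245 [0.5173 0.4095 2.8552 0.0047]
side tray_red_mid 0.83 2886 [0.5196 0.409  2.8378 0.0033]
  both tray_red_mid [0.5182 0.4094 2.8451 0.0125]
top bracket_mid 0.85 371 [ 0.5849 -0.3338 -0.0523  0.0287]
side bracket_mid 0.79 183 [ 0.5824 -0.3309 -0.0647  0.0714]
  both bracket_mid [ 0.5842 -0.3334 -0.0388  0.1183]
top lever_mid 0.5 224 [ 0.4852 -0.3802 -0.5468  0.0294]
side lever_mid 0.66 107 [ 0.4866 -0.381  -0.5318  0.0459]
  both lever_mid [ 0.4857 -0.3807 -0.5354  0.0838]
top window_mid none
side window_mid 0.66 216 [ 0.4964 -0.2572  0.2376  0.0112]
1.7
```

```bash
cat >> h.py <<'E'
def rv(a): 
    c,s=np.cos(a),np.sin(a); return R.from_matrix(np.array([[c,s,0],[s,-c,0],[0,0,-1.]])).as_rotvec()
def pick_a(p,a):
    """choose between a, a+pi by joint 6 nearest to mid-range"""
    o=[]
    for k in (0,np.pi):
        q=ik(p,rv(a+k)); 
        if q is not None: o.append((abs(q[5]),a+k,q))
    return min(o,key=lambda t:t[0])
def st(tag=""):
    s=get_state(); print(tag,"t=%.2f gap=%.3f pos=%s F=%s q6=%.2f"%(s["clock"],s["finger_gap"],np.round(s["position"],4),np.round(s["contact_force"],1),s["q"][5])); return s
E
python3 - <<'E'
from h import *
import pickle
F,M=pickle.load(open("m1.pkl","rb"))
f=F["top"]; g=f["img"].astype(int)
sub=np.zeros((420,560),bool); sub[215:255,368:402]=True
m=sub&(g.sum(2)<150)
print(m.sum(), g[234,384], g[250,398])
m=cv2.morphologyEx(m.astype(np.uint8),cv2.MORPH_CLOSE,np.ones((3,3)))
print(np.round(fit([(f,m)],WI,(.496,-.26,.24),.002),4))
for nm,p,a in [("br",[.5842,-.3334,.02],np.pi/2-.05),("brp",[.536,.2168,.02],0),("win",[.496,-.258,.02],.24),("winp",[.535,.2168,.1],0),("lev",[.4857,-.3807,.02],-.535+np.pi/2),("levl",[.4857,-.3807,.02],-.535),
  ("yel",[.5662-.013,-.0062+.05,.032],2.876+np.pi/2),("yelp",[.54,.2168-.05,.076],np.pi/2),("red",[.5182+.0,.4094+.05,.032],2.845+np.pi/2)]:
    for k in(0,np.pi):
        q=ik(p,rv(a+k)); print(nm,round(a+k,2),None if q is None else np.round(q,2))
E
```

```text
385 [49 48 42] [ 81 100  82]
[ 0.4962 -0.2584  0.2205  0.0348]
br 1.52 [-0.63  0.74 -0.08  0.75  0.   -0.58]
br 4.66 [-0.63  0.74 -0.08  0.75 -0.    2.56]
brp 0 [ 0.26  0.6  -0.37  0.61  0.    1.83]
brp 3.14 [ 0.26  0.6  -0.37  0.61  0.   -1.31]
win 0.24 [-0.61  0.57 -0.42  0.58  0.    0.72]
win 3.38 [-0.61  0.57 -0.42  0.58 -0.   -2.42]
winp 0 [ 0.26  0.49 -0.3   0.78  0.    1.83]
winp 3.14 [ 0.26  0.49 -0.3   0.78  0.   -1.31]
lev 1.04 [-0.78  0.65 -0.25  0.67  0.   -0.25]
lev 4.18 [-0.78  0.65 -0.25  0.67 -0.    2.89]
levl -0.54 [-0.78  0.65 -0.25  0.67  0.    1.32]
levl 2.61 [-0.78  0.65 -0.25  0.67 -0.   -1.82]
yel 4.45 [-0.05  0.55 -0.42  0.6   0.   -2.93]
yel 7.59 [-0.05  0.55 -0.42  0.6   0.    0.21]
yelp 1.57 [ 0.17  0.5  -0.36  0.71  0.    0.17]
yelp 4.71 [ 0.17  0.5  -0.36  0.71  0.   -2.97]
red 4.42 [ 0.62  0.75 -0.01  0.81  0.   -2.23]
red 7.56 [ 0.62  0.75 -0.01  0.81  0.    0.92]
```

Run:
```python
from h import *
a=np.pi/2-.05; x,y=.5842,-.3334
movep([x,y,.11],rv(a)); st("above")
move_l([x,y,.012],.15); st("down")
grab(60); st("grip")
move_l([x,y,.06],.15); st("up")
f=grab_frame("side"); cv2.imwrite("pics/br1.png",cv2.resize(f["img"][60:220,230:420,::-1],None,fx=4,fy=4))
st()
```

```text
above t=3.45 gap=0.997 pos=[ 0.5839 -0.3341  0.1103] F=[0.1 0.2 0. ] q6=-0.58
down t=4.25 gap=1.003 pos=[ 0.5847 -0.3341  0.0129] F=[-0.4 -0.3 -0.3] q6=-0.58
grip t=4.81 gap=0.333 pos=[ 0.5848 -0.3338  0.0129] F=[0.4 0.7 5.1] q6=-0.58
up t=5.28 gap=0.339 pos=[ 0.584  -0.3333  0.0596] F=[-0.2  0.8 -1.6] q6=-0.58
 t=5.33 gap=0.335 pos=[ 0.5834 -0.3328  0.0587] F=[-0.2  1.4 -1.6] q6=-0.58
```

View pics/br1.png

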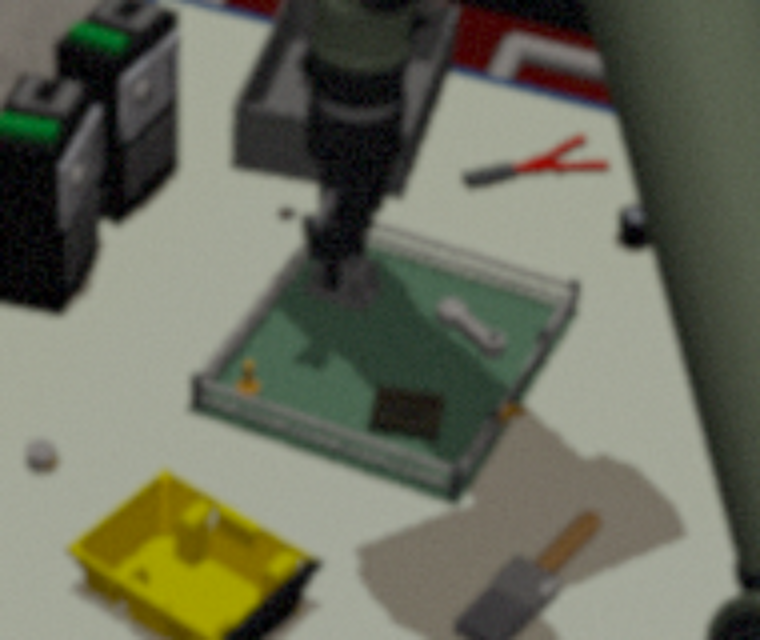

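The bracket is held (gap about 29 mm) between the fingers, near (340,285) in the crop; pins undisturbed.

Run:
```python
from h import *
a=3.138; x,y=.5401-.004,.2168
move_l([.584,-.3334,.14],.2)
movep([x,y,.14],rv(a)); st("above")
move_l([x,y,.035],.12); st("low")
print(move_l([x,y,.010],.03,until_force=4)); st("touch")
let_go(); st("open")
move_l([x,y,.14],.15); st("up")
movep([.45,0.0,.25],rv(a-np.pi/2))
import time
for c in("top","side"):
    f=grab_frame(c); 
    o=proj(f,[.54,.217,.03]).astype(int); g=f["img"][max(o[1]-50,0):o[1]+50,max(o[0]-65,0):o[0]+65,::-1]; cv2.imwrite(f"pics/brp_{c}.png",cv2.resize(g,None,fx=4.5,fy=4.5))
    for d in tip_of(c,"bracket_mid")[:1]+spot_in(c,"tray_blue_mid")[:1]: print(c,round(d["score"],2),np.round(ray(f,d["centre"],.017),4))
st()
```

```text
above t=7.87 gap=0.336 pos=[0.5368 0.2159 0.14  ] F=[-0.2 -0.4 -2.2] q6=-1.31
low t=8.89 gap=0.332 pos=[0.5368 0.2169 0.0357] F=[ 0.3  0.8 -2.6] q6=-1.31
True
touch t=9.57 gap=0.334 pos=[0.5358 0.2167 0.0139] F=[-0.4 -1.   3.9] q6=-1.31
open t=10.16 gap=1.000 pos=[0.5348 0.2165 0.0131] F=[0.9 0.7 0.8] q6=-1.31
up t=11.15 gap=0.997 pos=[0.5354 0.2166 0.1391] F=[ 0.5 -0.   0.2] q6=-1.31
top 0.75 [0.5322 0.2193 0.017 ]
top 0.72 [0.5492 0.2243 0.017 ]
side 0.65 [0.5343 0.2232 0.017 ]
side 0.88 [0.5626 0.2038 0.017 ]
 t=12.52 gap=1.001 pos=[0.4501 0.0005 0.2496] F=[ 1.2 -0.2  1.1] q6=-0.16
```

View pics/brp_top.png

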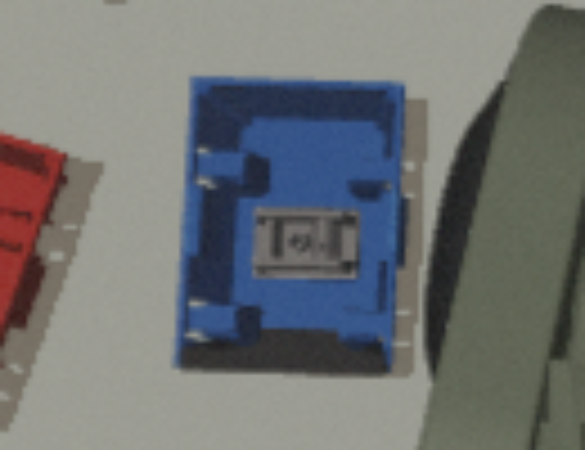

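View pics/brp_side.png

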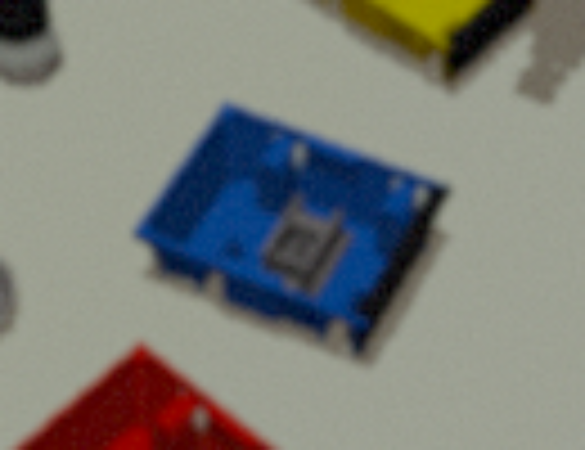

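Run:
```python
from h import *
ps=2.8764; a=ps-np.pi/2; x,y=.5662+.0505*np.sin(ps),-.0062-.0505*np.cos(ps); print(x,y)
movep([x,y,.12],rv(a)); st("above")
move_l([x,y,.033],.1); st("down")
grab(80); st("grip")
move_l([x,y,.15],.1); s=st("up")
print(s["wrist_torque"])
for c in("top","side"):
    f=grab_frame(c); o=proj(f,[.57,0,.12]).astype(int); g=f["img"][max(o[1]-65,0):o[1]+65,max(o[0]-85,0):o[0]+85,::-1]; cv2.imwrite(f"pics/yl_{c}.png",cv2.resize(g,None,fx=4.5,fy=4.5))
```

```text
0.5794358071870472 0.04253462227315719
above t=13.29 gap=1.000 pos=[0.579  0.0425 0.1203] F=[-0.4 -0.7  0.5] q6=0.21
down t=14.31 gap=0.999 pos=[0.5801 0.0425 0.0337] F=[-0.3 -0.3  0. ] q6=0.21
grip t=15.00 gap=0.084 pos=[0.5795 0.0424 0.0333] F=[-1.2 -0.5  5. ] q6=0.21
up t=16.32 gap=0.084 pos=[0.5789 0.0426 0.1492] F=[ 0.9 -0.7 -1.2] q6=0.21
[ 0.08560892  0.00858429 -0.03020473]
```

View pics/yl_top.png

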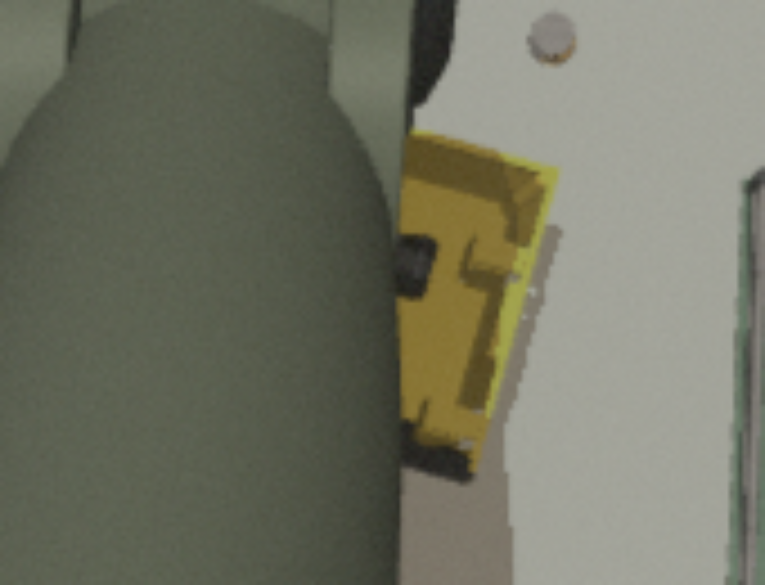

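View pics/yl_side.png

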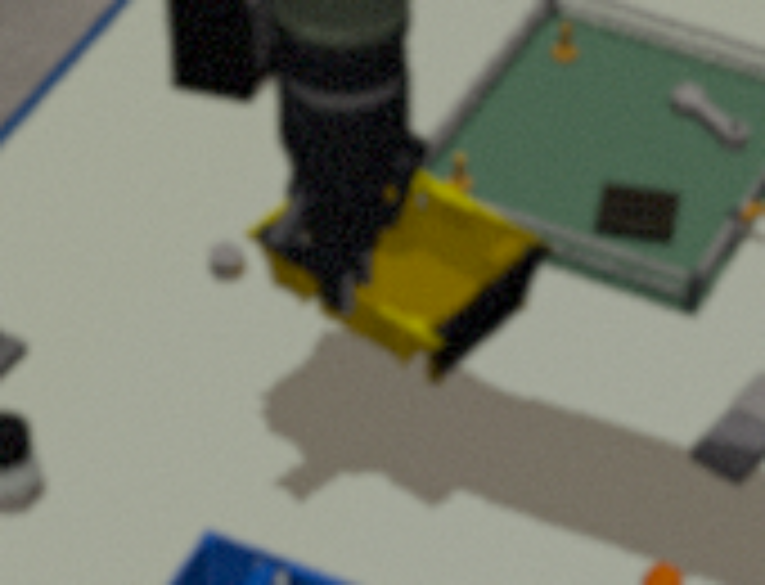

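Run:
```python
from h import *
bx,by,byaw=.5401,.2168,3.138; yy=byaw-np.pi
a=2.8764-np.pi/2+(yy-2.8764); x,y=bx+.0505*np.sin(yy),by-.0505*np.cos(yy); print(x,y,a)
movep([x,y,.17],rv(a)); st("above")
move_l([x,y,.1],.1); st("low")
for c in("top","side"):
    f=grab_frame(c); o=proj(f,[.54,.2,.06]).astype(int); g=f["img"][max(o[1]-65,0):o[1]+65,max(o[0]-85,0):o[0]+85,::-1]; cv2.imwrite(f"pics/yh_{c}.png",cv2.resize(g,None,fx=4.5,fy=4.5))
```

```text
0.5399185713840041 0.1663003259054348 -1.5743889803846898
above t=19.10 gap=0.080 pos=[0.54   0.1662 0.17  ] F=[-0.2  0.3 -0.6] q6=-2.97
low t=19.95 gap=0.078 pos=[0.5404 0.1664 0.1005] F=[-0.2 -0.4 -0.2] q6=-2.97
```

View pics/yh_top.png

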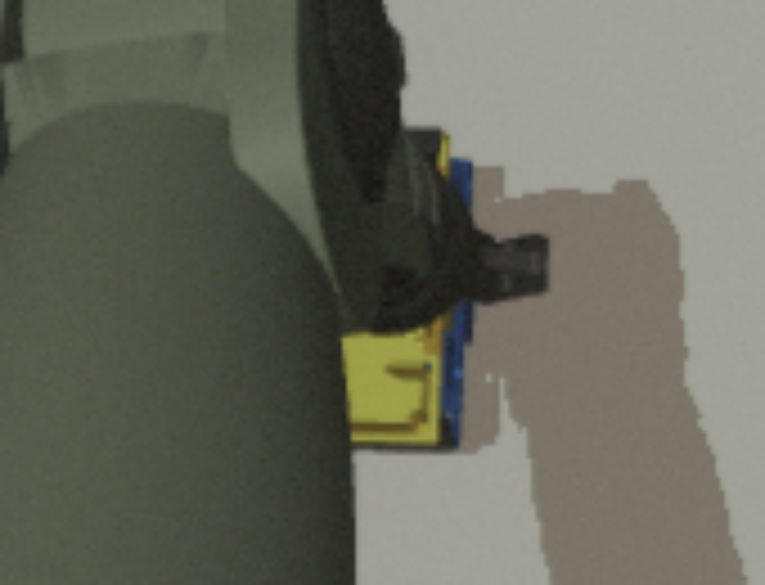

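View pics/yh_side.png

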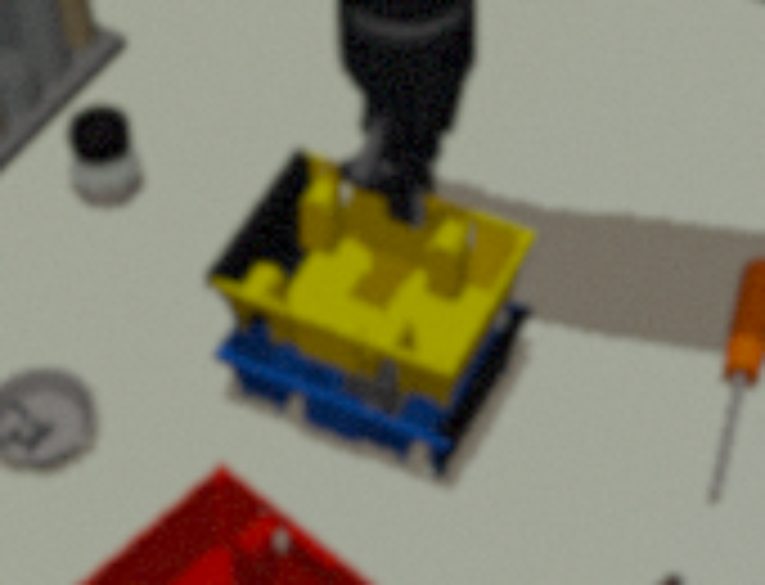

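The yellow tray hovers square over the blue one (side crop: black end at left (255,210), blue's black end at right (490,400)); now lowering it.

Run:
```python
from h import *
x,y=.5399,.1663
print(move_l([x,y,.074],.03,until_force=4)); s=st("touch"); print(s["wrist_torque"])
for c in("side",):
    f=grab_frame(c); o=proj(f,[.54,.2,.06]).astype(int); g=f["img"][max(o[1]-65,0):o[1]+65,max(o[0]-85,0):o[0]+85,::-1]; cv2.imwrite(f"pics/yt_{c}.png",cv2.resize(g,None,fx=4.5,fy=4.5))
```

```text
True
touch t=20.76 gap=0.083 pos=[0.5396 0.1661 0.0774] F=[-0.4  0.3  3.9] q6=-2.97
[-0.01775892  0.00776394  0.03580757]
```

View pics/yt_side.png

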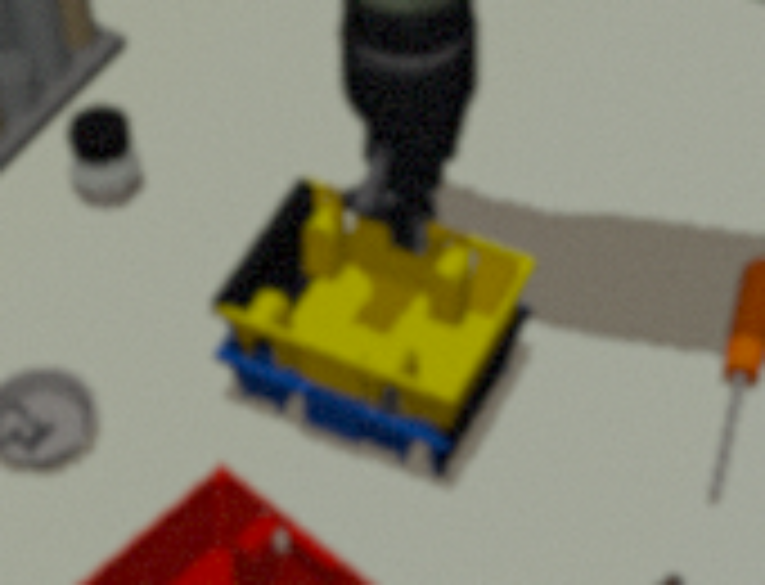

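Contact came at z=0.0774, exactly the expected 44 mm seat (0.0773). Releasing and measuring.

```bash
cat > m2.py <<'E'
from h import *
import sys
def meas(items):
    F={c:grab_frame(c) for c in("top","side")}
    for n,P,x0,z in items:
        vs=[]
        for c in F:
            L=[d for d in silhouettes(c,n) if np.linalg.norm(np.array(d["centre"])-proj(F[c],[x0[0],x0[1],z+.02]))<15]
            if not L: print(c,n,"none"); continue
            vs.append((F[c],L[0]["mask"])); print(c,n,round(L[0]["score"],2),np.round(fit([vs[-1]],P,x0,z),4))
        if len(vs)>1: print("  both",n,np.round(fit(vs,P,x0,z),4))
    return F
E
python3 - <<'E'
from m2 import *
let_go(); st("open")
move_l([.5399,.1663,.15],.12)
movep([.45,-.15,.25],rv(np.pi/2)); st()
F=meas([("tray_yellow_mid",TR,(.54,.2168,0),.044),("lever_mid",LE,(.4857,-.3807,-.535),.002)])
for c,f in F.items():
    o=proj(f,[.54,.2,.06]).astype(int); g=f["img"][max(o[1]-65,0):o[1]+65,max(o[0]-85,0):o[0]+85,::-1]; cv2.imwrite(f"pics/yd_{c}.png",cv2.resize(g,None,fx=4.5,fy=4.5))
E
```

```text
open t=21.54 gap=1.000 pos=[0.5387 0.166  0.0768] F=[ 1.   0.4 -0.3] q6=-2.97
 t=24.43 gap=1.003 pos=[ 0.45   -0.1497  0.2497] F=[ 0.1 -0.5  0.7] q6=-0.48
top tray_yellow_mid 0.68 [ 0.5394  0.2172 -0.0163  0.0086]
side tray_yellow_mid none
top lever_mid none
side lever_mid 0.51 [ 0.4854 -0.3796 -0.5284  0.0258]
```

View pics/yd_top.png

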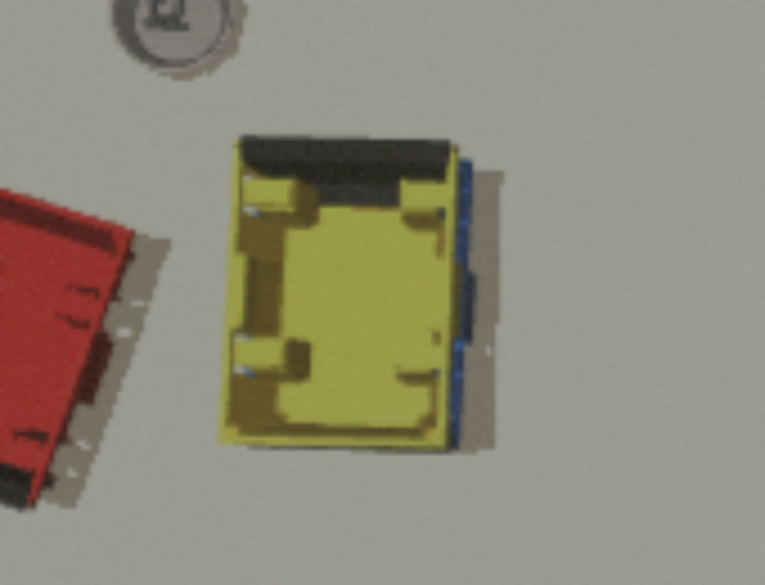

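View pics/yd_side.png

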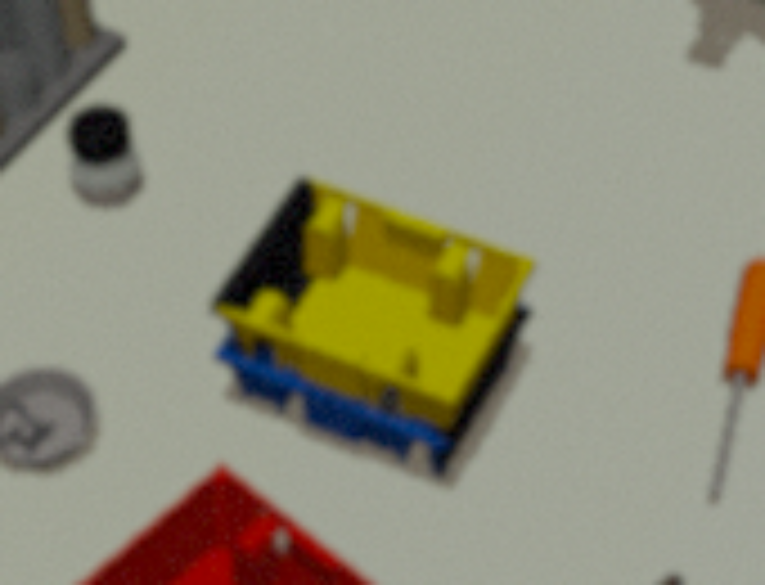

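Run:
```python
from h import *
ps=-.535; x,y=.4857+.001*np.cos(ps),-.3805+.001*np.sin(ps)
movep([x,y,.12],rv(ps)); st("above")
move_l([x,y,.02],.12); st("low")
print(move_l([x,y,-.002],.05,until_force=5)); st("down")
for c in("top","side"):
    f=grab_frame(c); o=proj(f,[.5,-.36,.02]).astype(int); g=f["img"][max(o[1]-50,0):o[1]+50,max(o[0]-65,0):o[0]+65,::-1]; cv2.imwrite(f"pics/lv_{c}.png",cv2.resize(g,None,fx=5,fy=5))
```

```text
above t=26.32 gap=1.004 pos=[ 0.4867 -0.3807  0.1203] F=[-0.6  0.2 -0.1] q6=1.32
low t=27.30 gap=1.000 pos=[ 0.4871 -0.3815  0.0208] F=[-0.5 -0.   0. ] q6=1.32
False
down t=27.89 gap=1.002 pos=[ 0.4864 -0.3809 -0.0024] F=[ 0.3 -0.6 -0.2] q6=1.32
```

View pics/lv_side.png

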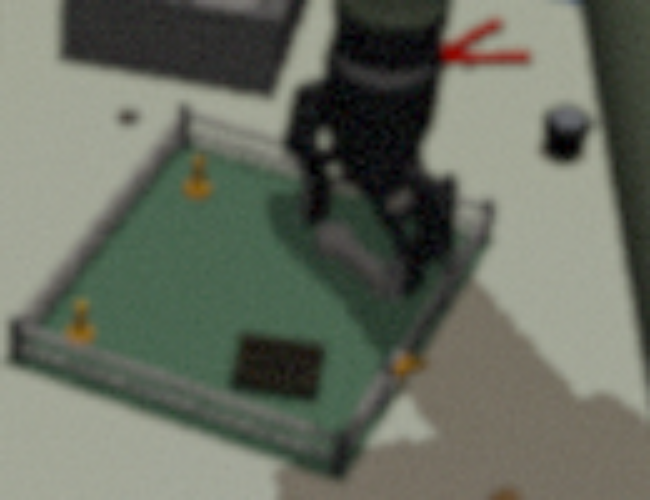

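View pics/lv_top.png

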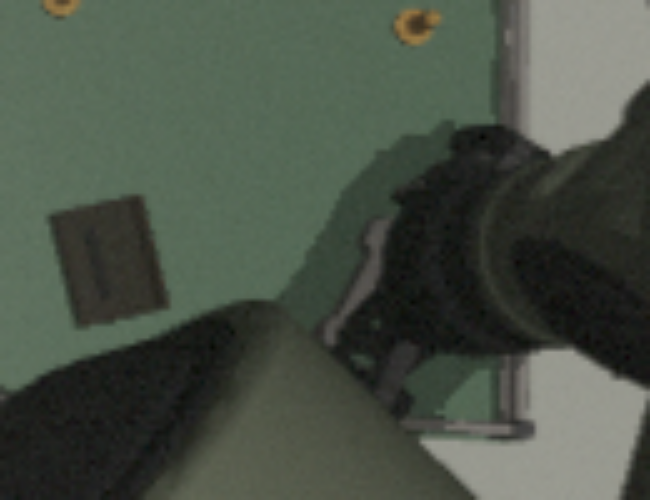

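Fingers straddle the lever lengthwise (side crop: ends near (315,215) and (405,285)), with no contact. Closing now.

Run:
```python
from h import *
grab(30); s=st("grip")
if s["finger_gap"]>.75:
    x,y=s["position"][:2]
    move_l([x,y,.004],.05); st("up6"); move_l([x,y,.02],.05); st("up")
for c in("side",):
    f=grab_frame(c); o=proj(f,[.5,-.36,.02]).astype(int); g=f["img"][max(o[1]-50,0):o[1]+50,max(o[0]-65,0):o[0]+65,::-1]; cv2.imwrite(f"pics/lv2_{c}.png",cv2.resize(g,None,fx=5,fy=5))
```

```text
grip t=28.29 gap=0.803 pos=[ 0.4867 -0.3812 -0.0013] F=[-1.3  1.4  4.3] q6=1.32
up6 t=28.56 gap=0.806 pos=[ 0.487  -0.3814  0.0043] F=[ 0.1 -0.1 -0.4] q6=1.32
up t=29.02 gap=0.800 pos=[ 0.487  -0.3815  0.0205] F=[ 0.5 -0.3 -0.5] q6=1.32
```

View pics/lv2_side.png

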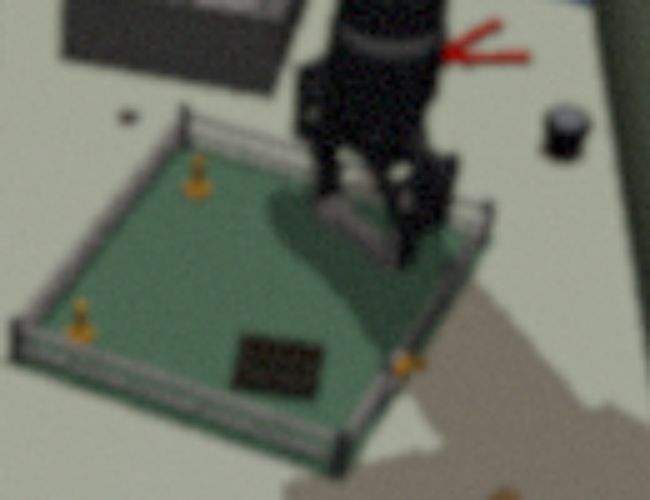

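Run:
```python
from h import *
s=get_state(); p=s["position"]
move_l([p[0],p[1],.16],.12); st("up")
x,y=.5398,.217
movep([x,y,.17],rv(-.01)); st("above")
move_l([x,y,.10],.1); st("low")
for c in("side","top"):
    f=grab_frame(c); o=proj(f,[.54,.217,.1]).astype(int); g=f["img"][max(o[1]-50,0):o[1]+50,max(o[0]-65,0):o[0]+65,::-1]; cv2.imwrite(f"pics/lv3_{c}.png",cv2.resize(g,None,fx=5,fy=5))
```

```text
up t=30.39 gap=0.802 pos=[ 0.4863 -0.3808  0.159 ] F=[-0.4 -0.5 -0.6] q6=1.32
above t=32.54 gap=0.805 pos=[0.5403 0.2161 0.17  ] F=[-0.4 -0.  -0.9] q6=1.84
low t=33.39 gap=0.805 pos=[0.5403 0.217  0.1005] F=[-0.7  0.5 -0.6] q6=1.84
```

View pics/lv3_side.png

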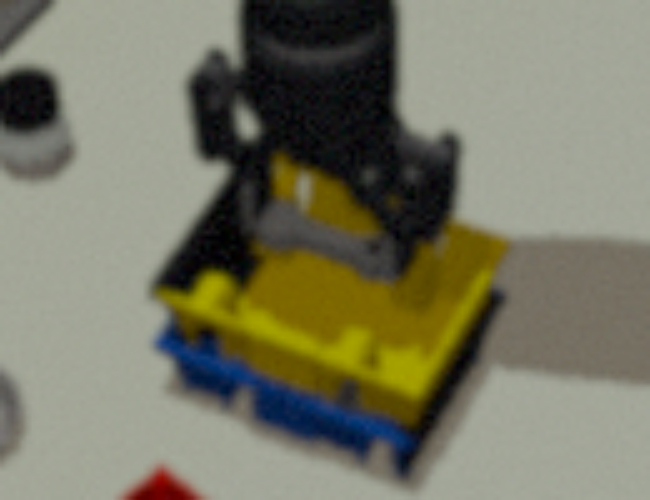

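View pics/lv3_top.png

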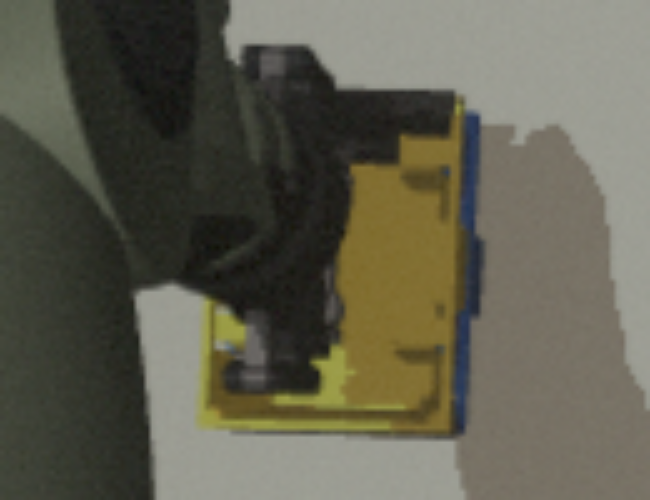

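Run:
```python
from h import *
x,y=.5398,.217
move_l([x,y,.06],.08); st("l2")
print(move_l([x,y,.0405],.03,until_force=3)); st("touch")
for c in("side","top"):
    f=grab_frame(c); o=proj(f,[.54,.217,.1]).astype(int); g=f["img"][max(o[1]-50,0):o[1]+50,max(o[0]-65,0):o[0]+65,::-1]; cv2.imwrite(f"pics/lv4_{c}.png",cv2.resize(g,None,fx=5,fy=5))
```

```text
l2 t=34.14 gap=0.803 pos=[0.5399 0.217  0.06  ] F=[-0.2 -0.2 -1.1] q6=1.84
True
touch t=34.69 gap=0.802 pos=[0.5397 0.217  0.0437] F=[-0.4 -0.3  6.3] q6=1.84
```

View pics/lv4_side.png

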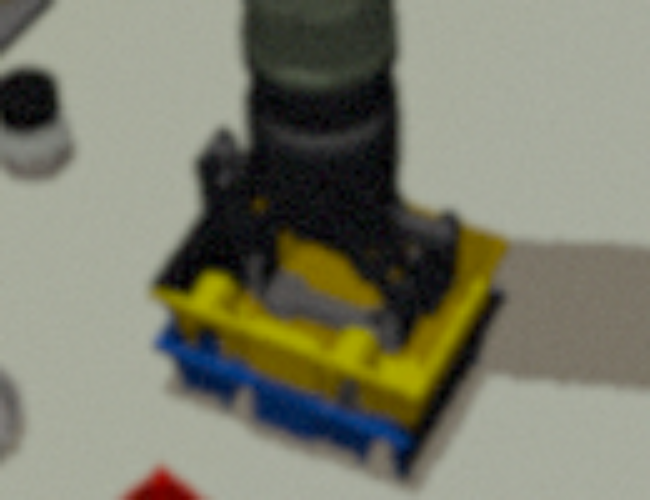

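View pics/lv4_top.png

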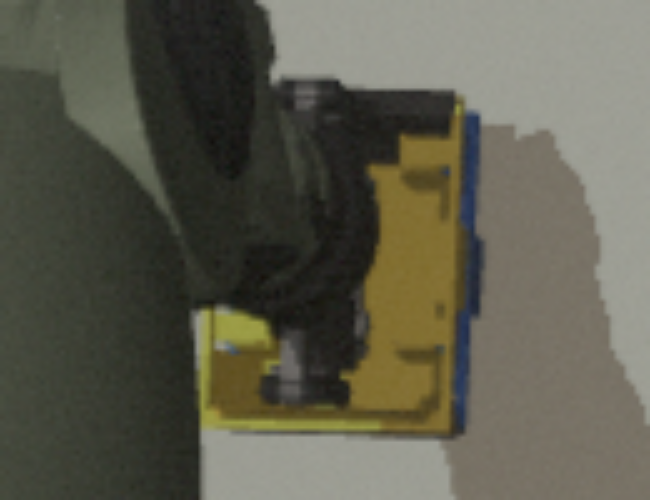

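Touchdown at exactly the predicted 0.0437; knuckles are inside the rim. Releasing.

Run:
```python
from m2 import *
let_go(); s=st("open"); print(s["wrist_torque"])
move_l([.5398,.217,.06],.05); st("u"); move_l([.5398,.217,.17],.15); st("up")
movep([.45,-.15,.25],rv(np.pi/2)); st()
F=meas([("tray_yellow_mid",TR,(.54,.2168,0),.044),("lever_mid",LE,(.54,.217,0),.047),("tray_red_mid",TR,(.5182,.4094,2.845),0)])
for c,f in F.items():
    o=proj(f,[.54,.22,.06]).astype(int); g=f["img"][max(o[1]-50,0):o[1]+50,max(o[0]-65,0):o[0]+65,::-1]; cv2.imwrite(f"pics/ld_{c}.png",cv2.resize(g,None,fx=5,fy=5))
```

```text
open t=35.11 gap=1.002 pos=[0.5388 0.2167 0.0427] F=[ 0.1 -0.5 -0.1] q6=1.84
[ 0.01557704 -0.02865109  0.01022368]
u t=35.60 gap=0.996 pos=[0.5402 0.2171 0.0605] F=[ 0.5 -0.4 -0.4] q6=1.84
up t=36.48 gap=0.998 pos=[0.5391 0.2168 0.1691] F=[0.7 0.7 0.5] q6=1.84
 t=38.48 gap=1.002 pos=[ 0.4501 -0.1497  0.2498] F=[ 0.9 -0.2 -0.2] q6=-0.48
top tray_yellow_mid 0.91 [0.5389 0.2172 0.0006 0.0719]
side tray_yellow_mid 0.95 [ 0.5408  0.217  -0.0084  0.0596]
  both tray_yellow_mid [ 0.5396  0.2171 -0.0021  0.1348]
top lever_mid 0.82 [0.5412 0.2172 0.0056 0.0302]
side lever_mid 0.52 [0.5408 0.217  0.0603 0.0761]
  both lever_mid [0.5409 0.2172 0.0273 0.1151]
top tray_red_mid 0.66 [0.5181 0.4093 2.8436 0.0072]
side tray_red_mid 0.82 [0.5191 0.4101 2.8434 0.0037]
  both tray_red_mid [0.5188 0.4094 2.8454 0.0129]
```

View pics/ld_top.png

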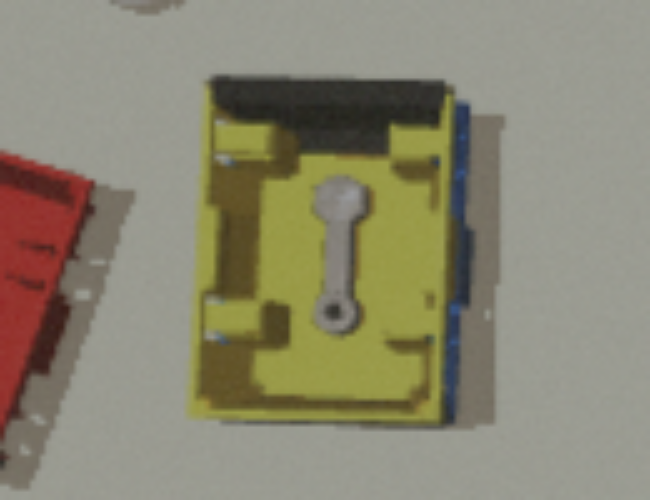

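View pics/ld_side.png

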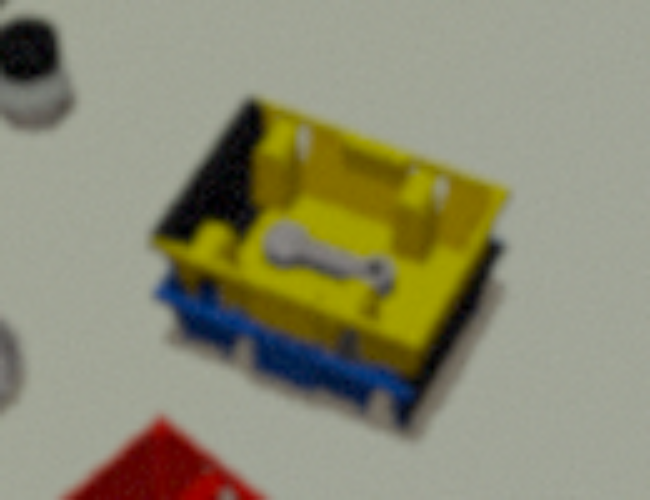

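The lever lies flat and centred in the yellow tray (top crop (338,255)). Now the red tray.

Run:
```python
from h import *
ps=2.845; a=ps-np.pi/2; x,y=.5185+.0505*np.sin(ps),.4094-.0505*np.cos(ps); print(x,y)
movep([x,y,.14],rv(a)); st("above")
move_l([x,y,.033],.1); st("down")
grab(80); s0=st("grip")
move_l([x,y,.21],.12); s=st("up")
yf=np.pi-.003; a2=a+yf-ps; x,y=.5398+.0505*np.sin(yf),.217-.0505*np.cos(yf); print(x,y,a2)
movep([x,y,.21],rv(a2)); st("over")
move_l([x,y,.145],.1); st("low")
for c in("side","top"):
    f=grab_frame(c); o=proj(f,[.54,.217,.1]).astype(int); g=f["img"][max(o[1]-60,0):o[1]+60,max(o[0]-70,0):o[0]+70,::-1]; cv2.imwrite(f"pics/rd_{c}.png",cv2.resize(g,None,fx=4.5,fy=4.5))
```

```text
0.5332592984229927 0.4576950629988309
above t=41.10 gap=0.995 pos=[0.5341 0.4567 0.1404] F=[ 0.3 -0.6 -0.2] q6=0.90
down t=42.32 gap=1.002 pos=[0.5339 0.4581 0.0339] F=[ 0.1 -0.6  0.3] q6=0.90
grip t=43.01 gap=0.080 pos=[0.5334 0.4578 0.0334] F=[-1.1 -0.7  3.3] q6=0.90
up t=44.63 gap=0.080 pos=[0.5329 0.4574 0.209 ] F=[ 0.1  0.2 -0.9] q6=0.90
0.53995149977275 0.26749977275017045 1.5677963267948969
over t=45.42 gap=0.079 pos=[0.5402 0.2681 0.2101] F=[-0.3  0.7 -0.7] q6=0.34
low t=46.22 gap=0.084 pos=[0.5403 0.2679 0.1454] F=[ 0.4 -0.4 -0.6] q6=0.34
```

View pics/rd_side.png

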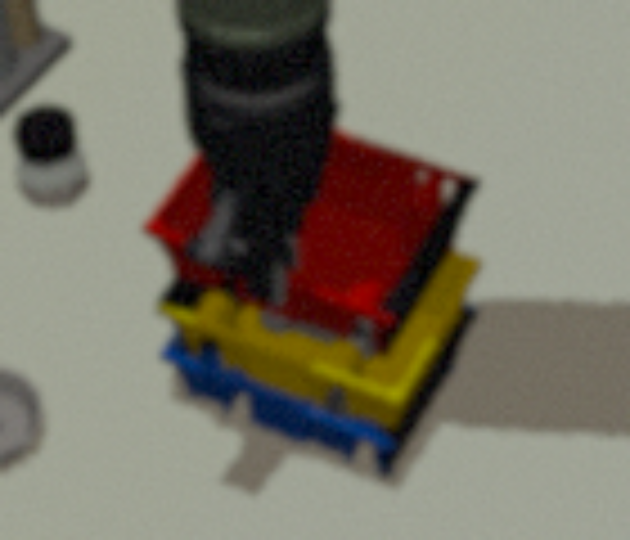

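View pics/rd_top.png

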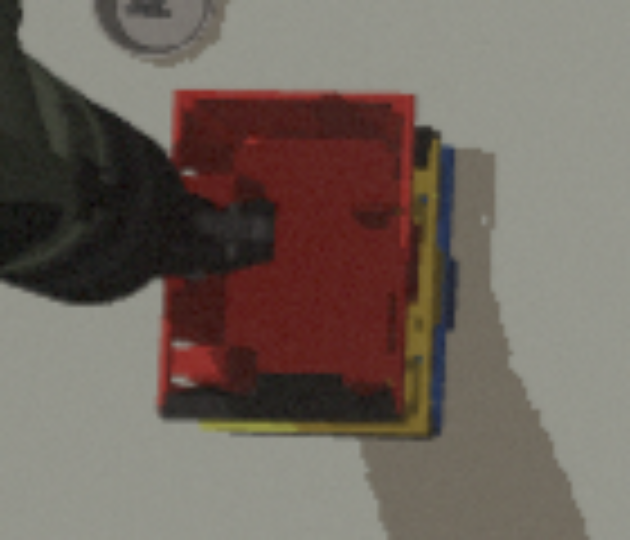

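Red hovers square, black end at bottom (280,400) in top crop, opposite to yellow's. Lowering.

Run:
```python
from m2 import *
x,y=.53995,.2675
print(move_l([x,y,.1185],.03,until_force=4)); s=st("touch"); z=s["position"][2]
if .1195<z<.1232:
    let_go(); st("open"); move_l([x,y,.2],.12); movep([.45,-.15,.25],rv(np.pi/2)); st()
    F=meas([("tray_red_mid",TR,(.54,.217,np.pi),.088),("window_mid",WI,(.4962,-.258,.23),.002)])
    for c,f in F.items():
        o=proj(f,[.54,.22,.1]).astype(int); g=f["img"][max(o[1]-50,0):o[1]+50,max(o[0]-65,0):o[0]+65,::-1]; cv2.imwrite(f"pics/rp_{c}.png",cv2.resize(g,None,fx=5,fy=5))
```

```text
True
touch t=47.06 gap=0.081 pos=[0.5396 0.2675 0.1213] F=[-0.6 -0.2  5.2] q6=0.34
open t=47.79 gap=0.999 pos=[0.5389 0.2673 0.1204] F=[ 0.3 -0.5  0.2] q6=0.34
 t=50.19 gap=1.005 pos=[ 0.4503 -0.1494  0.2498] F=[-0.1 -0.4 -1. ] q6=-0.48
top tray_red_mid 0.74 [0.5395 0.2173 3.1382 0.0069]
side tray_red_mid 0.81 [0.5407 0.2173 3.1342 0.0123]
  both tray_red_mid [0.5399 0.2174 3.1343 0.0197]
top window_mid none
side window_mid none
```

```bash
ls pics | grep rp_
```

```text
brp_side.png
brp_top.png
rp_side.png
rp_top.png
```

View pics/rp_side.png

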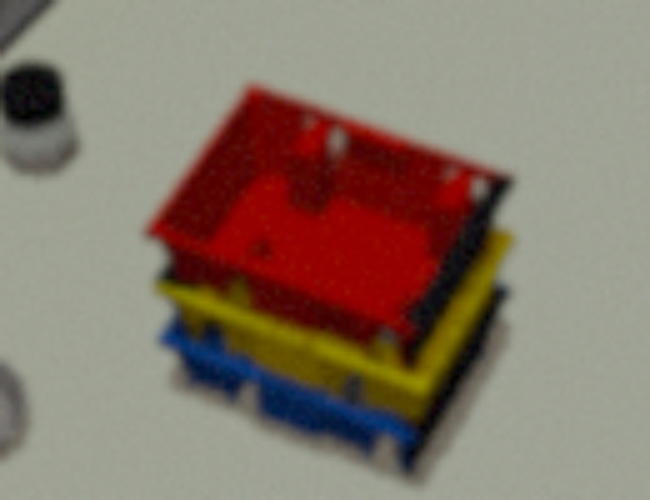

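Run:
```python
from h import *
vs=[]
for c in("top","side"):
    f=grab_frame(c); 
    o=proj(f,[.4963,-.258,.01]).astype(int); m=np.zeros((420,560),bool); g=f["img"].astype(int)
    r=19 if c=="top" else 14
    sub=g[o[1]-r:o[1]+r,o[0]-r:o[0]+r]; gr=sub[...,1]-(sub[...,0]+sub[...,2])/2
    mm=((sub[...,1]<(75 if c=="top" else 55))&(gr<9)).astype(np.uint8)
    mm=cv2.morphologyEx(cv2.morphologyEx(mm,cv2.MORPH_CLOSE,np.ones((3,3))),cv2.MORPH_OPEN,np.ones((5,5)))
    m[o[1]-r:o[1]+r,o[0]-r:o[0]+r]=mm; print(c,mm.sum(),np.round(sub[r],0)[::4].tolist())
    vs.append((f,m)); print(np.round(fit([(f,m)],WI,(.4963,-.258,.23),.002),4))
    im=f["img"][o[1]-25:o[1]+25,o[0]-25:o[0]+25,::-1].copy(); im[m[o[1]-25:o[1]+25,o[0]-25:o[0]+25]]//=2; cv2.imwrite(f"pics/w_{c}.png",cv2.resize(np.hstack([f["img"][o[1]-25:o[1]+25,o[0]-25:o[0]+25,::-1],im]),None,fx=7,fy=7,interpolation=0))
print("both",np.round(fit(vs,WI,(.4963,-.258,.23),.002),4))
```

```text
top 1340 [[34, 31, 29], [39, 43, 38], [54, 56, 48], [37, 43, 34], [45, 47, 40], [43, 48, 37], [21, 21, 19], [28, 28, 26], [26, 26, 24], [27, 26, 27]]
[ 0.4929 -0.2531  0.3491  0.5662]
side 187 [[70, 96, 73], [68, 94, 74], [31, 33, 21], [21, 27, 19], [20, 15, 10], [30, 27, 17], [46, 56, 40]]
[ 0.4936 -0.2543  0.297   0.066 ]
both [ 0.494  -0.2542  0.3142  0.6335]
```

View pics/w_top.png

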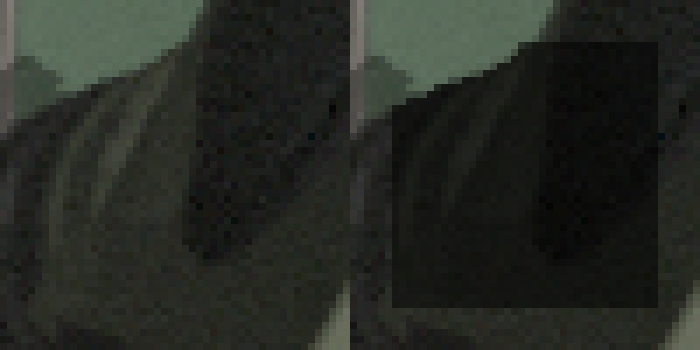

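View pics/w_side.png

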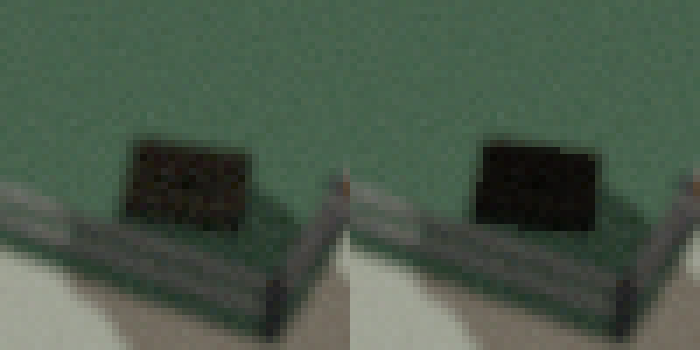

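Run:
```python
from h import *
import pickle
F,M=pickle.load(open("m1.pkl","rb"))
f=F["top"]; g=f["img"].astype(int)
m=np.zeros((420,560),np.uint8); s=g[215:255,365:404]; m[215:255,365:404]=((s[...,1]-(s[...,0]+s[...,2])/2)<9)&(s[...,1]<80)
n,l,stt,_=cv2.connectedComponentsWithStats(m); k=l[234,384]; m=cv2.morphologyEx((l==k).astype(np.uint8),cv2.MORPH_CLOSE,np.ones((3,3))); print(m.sum())
r=cv2.minAreaRect(np.argwhere(m)[:,::-1].astype(np.float32)); print(r)
for W in (.009,.016): print(np.round(ray(f,r[0],W),4))
print(np.round(fit([(f,m)],WI,(.4963,-.258,.23),.002),4))
print(np.round(fit([(f,m),(F["side"],M["side","window_mid"])],WI,(.4963,-.258,.23),.002),4))
im=f["img"][210:260,360:410,::-1]; P=(F["top"]); out=cv2.resize(im,None,fx=8,fy=8,interpolation=0)
W=[proj(f,np.r_[R.from_euler('z',.228).as_matrix()[:2,:2]@np.array(p)+[.4963,-.258],.016]) for p in[(.028,.022),(.028,-.022),(-.028,-.022),(-.028,.022)]]
cv2.polylines(out,[np.round((np.array(W)-[360,210]+.5)*8).astype(np.int32)],True,(0,0,255),1); cv2.imwrite("pics/wfit.png",out)
```

```text
446
((383.55889892578125, 233.7353057861328), (23.525955200195312, 19.16031265258789), 75.96376037597656)
[ 0.496  -0.2592  0.009 ]
[ 0.4954 -0.2574  0.016 ]
[ 0.4957 -0.2591  0.2297  0.0111]
[ 0.496  -0.2587  0.2339  0.0296]
```

View pics/wfit.png

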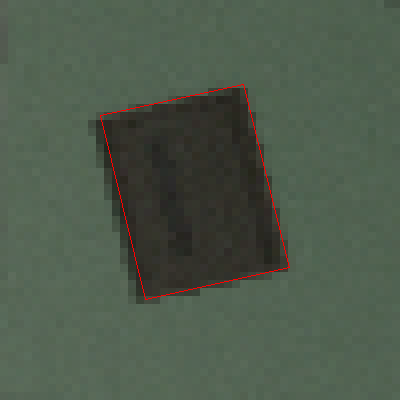

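The projected outline matches the window ((100,115)–(288,268)). Picking it with (0.496, -0.2587, 0.233).

Run:
```python
from h import *
x,y,a=.4960,-.2587,.233
movep([x,y,.12],rv(a)); st("above")
move_l([x,y,.02],.12)
print(move_l([x,y,.003],.04,until_force=5)); st("down")
grab(25); s=st("grip")
move_l([x,y,.02],.05); st("lift")
f=grab_frame("side"); o=proj(f,[.5,-.27,.04]).astype(int); cv2.imwrite("pics/wg.png",cv2.resize(f["img"][o[1]-40:o[1]+40,o[0]-55:o[0]+55,::-1],None,fx=6,fy=6))
```

```text
above t=51.70 gap=0.999 pos=[ 0.4961 -0.2586  0.1203] F=[-0.5 -0.1  0.5] q6=0.72
False
down t=53.26 gap=1.002 pos=[ 0.4958 -0.2586  0.0027] F=[0.2 0.7 0.3] q6=0.73
grip t=53.65 gap=0.646 pos=[ 0.4962 -0.2588  0.0034] F=[-1.2 -0.1  2.9] q6=0.73
lift t=54.14 gap=0.648 pos=[ 0.4963 -0.2589  0.0204] F=[-0.5  0.4 -0.2] q6=0.73
```

View pics/wg.png

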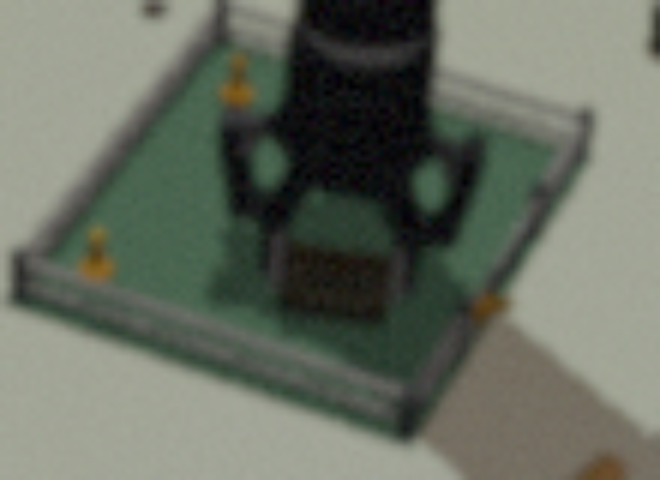

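Run:
```python
from h import *
move_l([.4960,-.2587,.22],.2); st("up")
x,y=.5345,.2173
movep([x,y,.22],rv(-.005)); st("over")
move_l([x,y,.15],.1); st("low")
for c in("side","top"):
    f=grab_frame(c); o=proj(f,[.54,.217,.14]).astype(int); cv2.imwrite(f"pics/wh_{c}.png",cv2.resize(f["img"][max(o[1]-45,0):o[1]+45,max(o[0]-60,0):o[0]+60,::-1],None,fx=6,fy=6))
```

```text
up t=55.34 gap=0.648 pos=[ 0.4953 -0.2582  0.2188] F=[-1.3  0.1 -0.3] q6=0.73
over t=57.08 gap=0.649 pos=[0.5348 0.2164 0.2199] F=[ 0.2  0.9 -0.6] q6=1.83
low t=57.93 gap=0.643 pos=[0.535  0.2173 0.1505] F=[ 0.6  0.7 -0.2] q6=1.83
```

View pics/wh_side.png

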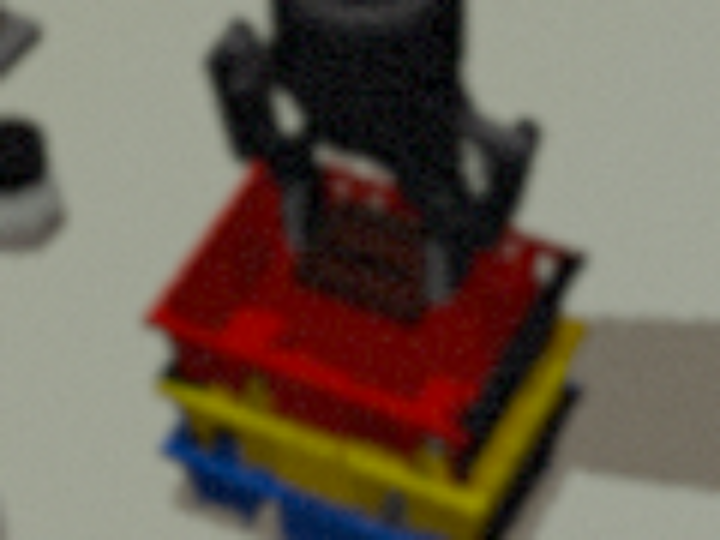

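View pics/wh_top.png

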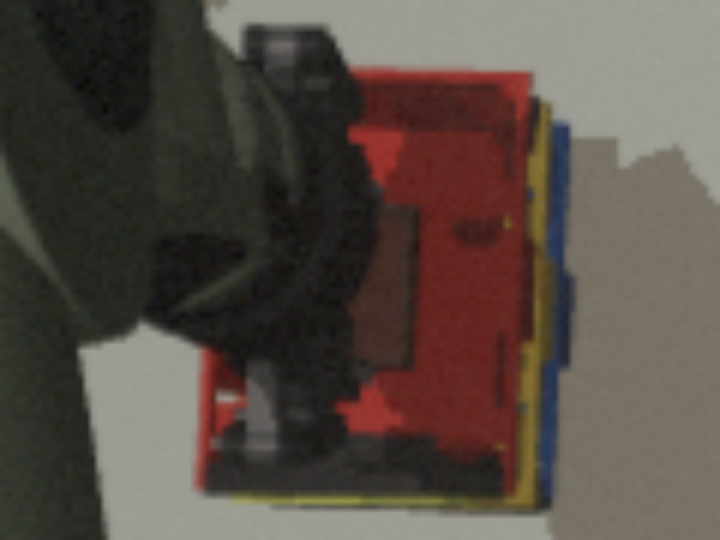

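Run:
```python
from h import *
f=grab_frame("top"); o=proj(f,[.54,.217,.14]).astype(int); o0=np.array([max(o[0]-60,0),max(o[1]-45,0)])
for xx in(.562,.507): print((proj(f,[xx,.1953,.163])-o0+.5)*6)
g=f["img"]; r=o0[1]+48; c=o0[0]; print(r,[(i+c,g[r,i+c].tolist()) for i in range(62,74)])
```

```text
[414.30335497 206.12849134]
[407.66785899 365.87289161]
207 [(np.int64(175), [67, 46, 42]), (np.int64(176), [69, 46, 40]), (np.int64(177), [68, 43, 37]), (np.int64(178), [69, 46, 41]), (np.int64(179), [70, 46, 43]), (np.int64(180), [61, 46, 42]), (np.int64(181), [54, 39, 38]), (np.int64(182), [66, 32, 27]), (np.int64(183), [93, 29, 25]), (np.int64(184), [104, 41, 36]), (np.int64(185), [101, 36, 35]), (np.int64(186), [100, 33, 29])]
```

Run:
```python
from h import *
x,y=.5345,.2178
move_l([x,y,.11],.08); st("l")
print(move_l([x,y,.0895],.025,until_force=2.5)); st("touch")
f=grab_frame("side"); o=proj(f,[.54,.217,.14]).astype(int); cv2.imwrite("pics/wt.png",cv2.resize(f["img"][max(o[1]-45,0):o[1]+45,max(o[0]-60,0):o[0]+60,::-1],None,fx=6,fy=6))
```

```text
l t=58.73 gap=0.651 pos=[0.5346 0.2178 0.1101] F=[0.2 0.  0.2] q6=1.83
True
touch t=59.41 gap=0.648 pos=[0.5343 0.2177 0.0924] F=[-0.5 -1.3  4.9] q6=1.83
```

View pics/wt.png

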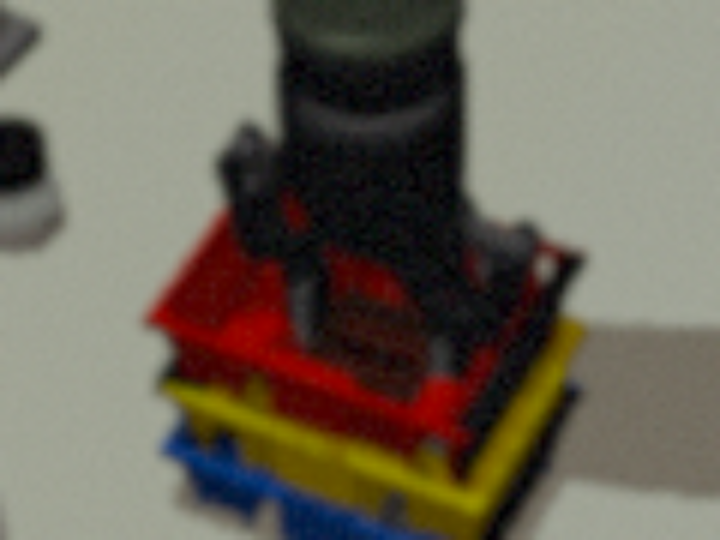

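Run:
```python
from h import *
move_l([.5345,.2178,.0945],.03)
x,y=.5371,.2178
move_l([x,y,.0945],.03); s=st("shift")
print(move_l([x,y,.0895],.025,until_force=2.5)); st("touch")
let_go(); s=st("open"); print(s["wrist_torque"])
f=grab_frame("top"); o=proj(f,[.54,.217,.14]).astype(int); cv2.imwrite("pics/wo.png",cv2.resize(f["img"][max(o[1]-45,0):o[1]+45,max(o[0]-60,0):o[0]+60,::-1],None,fx=6,fy=6))
```

```text
shift t=59.96 gap=0.645 pos=[0.5372 0.2177 0.0943] F=[ 0.2 -0.6 -0.5] q6=1.83
True
touch t=60.17 gap=0.649 pos=[0.5374 0.2179 0.0923] F=[-1.  -0.4  4.5] q6=1.83
open t=60.58 gap=1.003 pos=[0.5367 0.2177 0.0914] F=[-0.1 -0.1 -1.1] q6=1.83
[-0.00716986  0.03709059 -0.01032663]
```

View pics/wo.png

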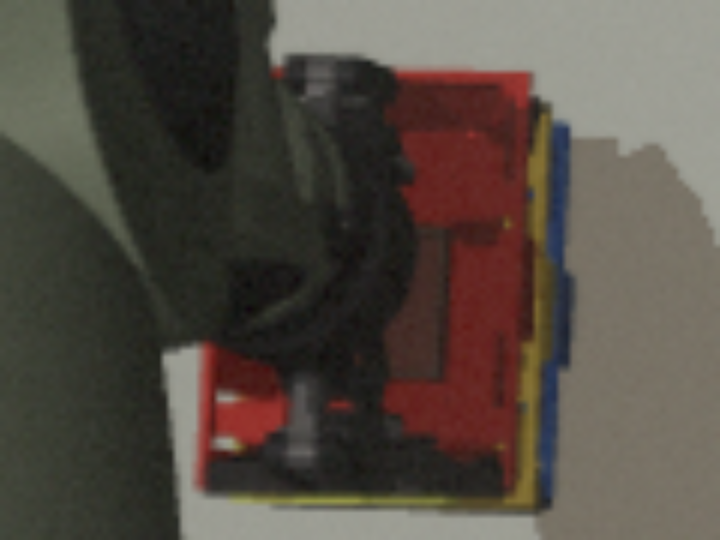

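No force on opening; the window is free (edge at col 445). Withdrawing and doing the final checks.

Run:
```python
from m2 import *
move_l([.5371,.2178,.11],.05); st("u"); move_l([.5371,.2178,.24],.15)
movep([.42,-.2,.28],rv(np.pi/2)); st()
F=meas([("tray_red_mid",TR,(.54,.217,np.pi),.088),("window_mid",WI,(.537,.2178,0),.091),("tray_yellow_mid",TR,(.54,.217,0),.044)])
for c,f in F.items():
    o=proj(f,[.54,.22,.1]).astype(int); cv2.imwrite(f"pics/fin_{c}.png",cv2.resize(f["img"][max(o[1]-50,0):o[1]+50,max(o[0]-65,0):o[0]+65,::-1],None,fx=5,fy=5))
    for d in tip_of(c,"pin_a_mid")[:3]: print(c,round(d["score"],2),np.round(ray(f,d["centre"],.016),3))
f=F["side"]; cv2.imwrite("pics/fin_pen.png",cv2.resize(f["img"][90:210,250:400,::-1],None,fx=5,fy=5))
```

```text
u t=61.14 gap=0.998 pos=[0.5374 0.2179 0.1105] F=[-0.8  0.5 -0.3] q6=1.83
 t=64.25 gap=1.002 pos=[ 0.4201 -0.1997  0.2798] F=[ 0.4 -0.5 -0.3] q6=-0.60
top tray_red_mid 0.98 [0.5388 0.217  3.1404 0.1644]
side tray_red_mid 0.59 [0.5404 0.2185 3.1318 0.1314]
  both tray_red_mid [0.5396 0.2175 3.1444 0.2998]
top window_mid 0.56 [ 0.5378  0.2178 -0.0274  0.0615]
side window_mid 0.82 [ 0.537   0.2165 -0.0593  0.0943]
  both window_mid [ 0.5376  0.2172 -0.0244  0.1624]
top tray_yellow_mid none
side tray_yellow_mid 0.92 [ 0.536   0.2196 -0.0045  2.3389]
top 0.46 [ 0.532 -0.308  0.016]
side 0.55 [ 0.62  -0.42   0.016]
```

View pics/fin_top.png

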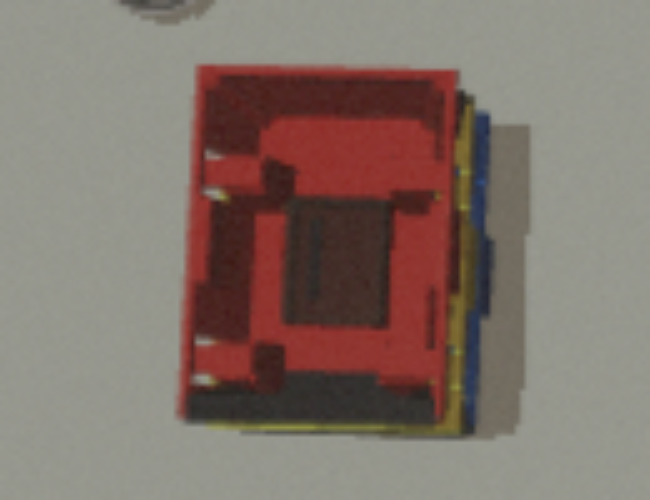

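View pics/fin_side.png

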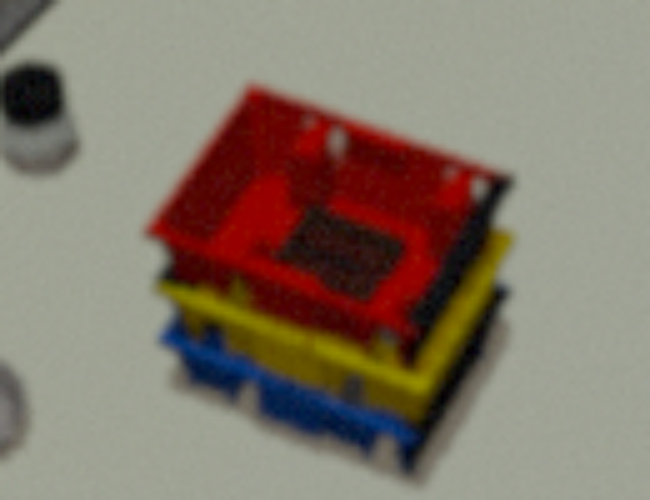

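View pics/fin_pen.png

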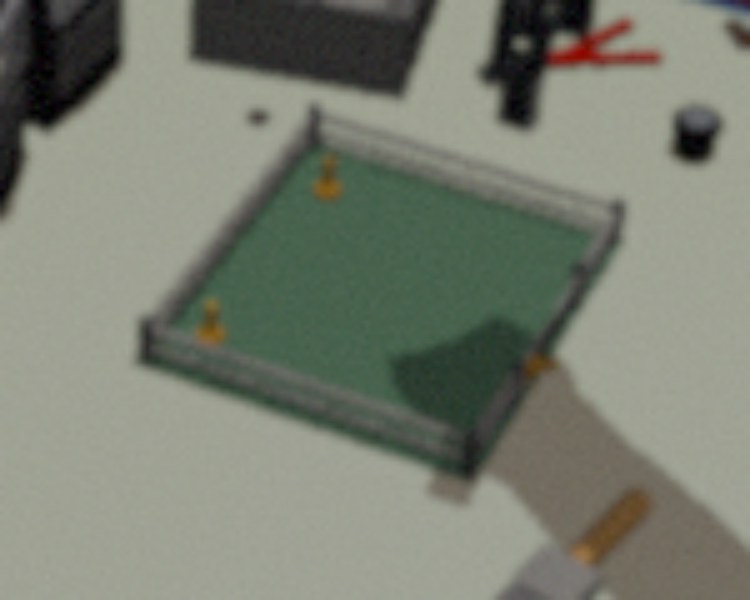

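The window lies flat in the red tray (top crop (337,262)), the stack is square, and both pins stand in the pen at (327,180) and (210,322). Handing in.

Run:
```python
from h import *
st(); sign_off()
```

```text
t=64.75 gap=0.996 pos=[ 0.42   -0.1999  0.28  ] F=[ 0.1  0.2 -1. ] q6=-0.60
the job is handed in; nothing more can be done
```

The coin return kit is stacked and handed in at about 65 s of the 136 s allowed. From the bottom up it is blue with the bracket, yellow with the lever and red with the window. Neighbouring black ends are at opposite ends.

**How it was done:** I placed the bracket, yellow tray, lever, red tray and window in that order, each lowered until it touched. I gripped the lever end to end instead of at its arm, because the fingers opening across the narrow tray would have hit the walls.

**Checks that agreed:**
- **Heights:** every tray and part touched down within about 1 mm of the predicted height. Both trays seated at the 44 mm pitch, on the lugs and not nested.
- **Centring:** the fits put the trays within about 1 mm and 1 degree of each other. The lever and window lie flat near the centres of their trays.
- **Pins:** the last picture shows both brass pins standing in the pen, and the arm is clear of everything.

**Checks that failed or disagreed:**
- **Last yellow fit:** once red covered it, the top camera did not find the yellow tray. The side fit was poor and put it about 4 mm off. I relied on the earlier good fit and the side picture instead.
- **Pin detector:** one detection from the top camera fell mid-pen, away from both pins. I took it as false and went by the picture.
- **Window before its pick-up:** the networks missed it then, so I used the first pictures to locate it.

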